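Set the contact force of a test nest's leaf spring

TASK

The leaf-spring contact of the sloping test nest has gone slack by an unknown amount. Turn its adjusting knob until it takes 14 N, square to the slope on the brass contact button in mid-span, to bring the leaf's red pointer into the green band of the scale; finish with such a check press, held steadily for about half a second, and let the leaf come back up. Never push on the leaf with more than 20 N or bottom it and do not disturb the nest's neighbours.

Things in the scene. Friction and masses are not known exactly. Their poses are not given: they have to be found in the camera images.
- nest: test nest, fixed to the bench: dark base plate 100 x 190 x 12 mm on feet, above it a grey deck that slopes 30 degrees, its upper face looking back and up toward the robot. Origin: centre of the underside; z up, x level, in the uphill direction (away from the robot), y level to the left
- deck_middle (a point): middle of the sloping grey deck's upper face (104 mm along the slope, 194 mm wide), 50 mm above the nest's origin. Its x = u, uphill along the slope; y = level, to the left; z = n, out of the slope (leans 30 degrees from vertical toward the robot). From the adjuster block at the left end the steel leaf (20 mm wide, 2 mm thick, 120 mm from pivot to tip) runs to the right (-y)
- contact_top (a point): top of the brass contact button (dome 14 mm across, 5 mm high) in the middle of the leaf, 60 mm from the leaf's pivot; moves with it. At rest 38 mm above the deck. Its x runs along u, its z is the leaf's normal (at rest 0.10 rad from n). Deck free below it; 31 mm uphill and downhill of it are white rails 14 mm high
- contact_button: the brass contact button itself (origin under its centre, 5 mm below contact_top)
- stop_finger (a point): top of the fixed dark steel stop finger over the leaf, 46 mm to the right of the button and 42 mm above the deck; 20 mm further right, behind the leaf's red tip, stands the white scale plate, 46 mm high, with the green band
- leaf (a joint): leaf angle in rad: 0 = at rest, up against its stop; grows as it is pressed toward the deck; 0.085 to 0.115 = pointer in the green band (middle 0.10: leaf parallel to the deck, button 6 mm down); 0.17 = bottomed. Preloaded against its stop: it stays until the preload is overcome, then takes about 0.5 N more per mm at the button. Springs back when released
- knob (a joint): angle of the adjusting knob in rad, 0 to 2.8 (a stop at each end); grows clockwise seen from above the slope, which tightens. Stiff (0.2 N m), stays where left. How tired the leaf is differs and cannot be seen: at the start it takes about 7 to 11.5 N to reach the band, and a rad of knob adds about 3.5 N to a leaf that takes 7.8 N at first, 5.5 N at 9.2 N, 7 N at 10.8 N. The right angle lies between 0.35 and 2.4
- knob_grip (a point): point on the knob's axis at the height to grip it (leaf at rest); z = the axis (n, 30 degrees from vertical), x = u. The knob is a black ribbed cylinder 33 mm across; its top is 10 mm above this point. 22 mm below the point is the top of the black adjuster head (40 x 44 mm) that carries the knob on the leaf's tail and rises 2 to 3 mm as the leaf is pressed
- module_blue: loose pluggable transceiver, 14 x 59 x 13 mm, blue latch: a neighbour, leave alone; origin at its underside
- module_black: loose pluggable transceiver, 14 x 60 x 13 mm, black latch: a neighbour, leave alone; origin at its underside
- driver: loose small screwdriver, 118 mm long, black and yellow handle: a neighbour, leave alone; origin at its underside
- tape: loose roll of green tape, 72 mm across, 24 mm high: a neighbour, leave alone; origin at its underside

How it is judged:
By the outcome, as a careful person would: the job done as asked, in the order asked, and still so for the second after the job is handed in, with the robot touching nothing.
It also fails if it takes over 72 s, if anything falls off the work surface, if the arm or the gripper's body presses on something with over 40 N, if the wrist force passes 120 N, or if a joint passes its speed limit or range.

ROBOT

A 6-joint arm with a two-finger parallel gripper is mounted at the origin on a cart in front of the work surface, level with it; the furniture and walls round the work are solid. World frame = base frame: x ahead of the robot, y to its left, z up, the work surface at z = 0. Lengths are in mm, angles in rad, forces in N, time in s.
With the tool pointing down it reaches from about 250 to 850 mm from the base axis. Payload 12.5 kg.
Tool frame: the origin (TCP) lies midway between the tips of the shut fingers; the grasp point (between the pads) lies tcp_to_grasp behind it (tcp_to_grasp is the distance from the TCP to the grasp point, in mm); z points along the fingers, y is the line along which they close (so a half turn about z gives the same grasp; the last joint's range is limited). The gripper opens to 93 mm and grips with 3 to 60 N. Pads are 15 mm wide; open, the fingers measure 128 mm over their backs; the gripper's body (75 mm by 188 mm) begins 65 mm behind the grasp point.
Start: joints at [-1.402, 0.351, 1.652, -0, 1.139, -0.085], TCP at [138.117, -532.361, 218.633] pointing down, gripper open.
Joint ranges: [-2.75, 2.75], [-0.79, 2.1], [0.01, 2.65], [-1.57, 4.71], [0.07, 3.14], [-2.87, 2.87]. Speed limits (rad/s): [2.22, 2.22, 2.79, 3.14, 3.14, 3.14].

INTERFACE

Orientations are given as a unit quaternion [w, x, y, z].
In Python, from plant import get_state, capture, camera_params, sign_off, look_for, tcp_to_grasp gives the robot as it stands. The module is installed in compiled form; this text tells all that it offers.
- The arm moves only by the tool apply_moves, never from a script. Its argument "steps" is a list of rows, each a list of 3 entries, a list of its own where there are three numbers: the shift along the world's x, y, z in mm, then the turn, a rotation vector about the world's x, y, z in rad, then the opening in per cent of the stroke, from 0 (shut) to 100 (fully open). A call has 1 to 5 rows; each row shifts and turns the commanded pose from where the row before left it; what a row does not reach is not made up. A row lasts 1/10 s, in which the tool goes at most 50 mm and 8.59 degrees, less where a joint would pass 70% of its speed; a pose out of reach is approached as far as the arm can. A call with a gripper value outside its range is refused whole. The fingers move at their own pace and stop on an object; "squeeze" is the grip in N (left out, the last holds). Time passes only in rows, so rows that do not move let the fingers close. It gives the time, the measured TCP pose, the force and the opening at its end, in the units of the state.
- get_state(): the state, without advancing time (a new reading comes with each control period).
- capture(name): name is "scene" or "side" or "wrist"; returns the picture (400x640x3 uint8, red, green, blue); there is no depth.
- camera_params(name): a dict with "fx", "fy", "cx", "cy" (pixels), "R" (3x3) and "t" (3): a world point X has camera coordinates R X + t; the wrist camera has in their place "mount" (4x4, takes a point from camera to tool coordinates, whose origin is the TCP and whose axes are the flange's). Camera axes: x right, y down, z forward; pixel columns grow to the right and rows downward; lengths in mm; the calibration is good to about 2 mm. A picture is of the moment at which its call begins: read the wrist's pose just before it. camera_params takes no time and is no camera call.
- sign_off(): hands the job in, once; it reports no verdict.
Trained networks look in the newest picture that a camera, given by its name, has taken for a name from the list of things; names that differ only in an ending like _2 or _b are one class to them, and where a whole thing is asked for, a point or a joint stands for the part that bears it (a point fixed in the world has none). Each returns a list of dicts, best first, with "conf" (0 to 1); they miss things now and then, are a little off and sometimes report something else, mostly with a low value. They report only what shows in the picture. A call takes as long as a camera call.
- look_for(camera, thing): "extent" ([centre column, centre row, width, height] in pixels, round what is visible of it).
The state is a dict: "clock": time; "q": joint angles; "qd": joint speeds; "joint_torque": joint torques, N m; "tcp_pos": TCP position; "tool_rot": TCP orientation; "wrist_force": force on the tool from outside, world axes, zero at the start; "moment": the same for the moment, N m; "finger_gap": finger opening in mm.
Only numpy, scipy, OpenCV 4.12 (cv2) and the standard library are available. Lean on these libraries where they do the work, as an engineer would, in place of code of your own. Each camera call takes 0.05 s, during which the arm holds its last target. There are 200 camera calls.

## Working session

There is one attempt and no reset: what is moved stays moved. The work goes in short steps, Python scripts to look and compute and a tool call to move; the robot and the scene stay as the last step left them, time stands still between calls to the robot, and variables do not carry over. Pictures are saved under pics/ and viewed, on a budget of 10 in all, crops included, one or two more only if the job needs it, and the job is handed in when it is done.

Besides the shell and the picture viewer there is one more tool, called after "Emit:" as a command line: name --argument value ..., lists and objects as JSON in quotes. apply_moves: Moves the arm, as the interface text tells. Its arguments: {"type":"object","properties":{"steps":{"type":"array","items":{"type":"array"}},"squeeze":{"type":"number"}},"required":["steps"]}

```bash
mkdir -p pics
python3 - <<'E'
from plant import *
import cv2,numpy as np
np.set_printoptions(precision=3,suppress=True)
s=get_state();print(s, tcp_to_grasp if not callable(tcp_to_grasp) else tcp_to_grasp())
for c in ["scene","side","wrist"]:
    im=capture(c);cv2.imwrite(f"pics/{c}0.png",im[:,:,::-1])
    print(c,camera_params(c))
    for t in ["nest","contact_button","knob","leaf","stop_finger","module_blue","module_black","driver","tape"]:
        try:
            r=look_for(c,t);print(t,[(round(d['conf'],2),np.round(d['extent'],1)) for d in r[:2]])
        except Exception as e: print(t,e)
print(get_state()['clock'])
a=cv2.imread("pics/scene0.png")
E
```

```text
{'clock': 0.0, 'q': array([-1.402,  0.351,  1.652, -0.   ,  1.139, -0.085]), 'qd': array([ 0.001, -0.001,  0.001,  0.   , -0.   , -0.001]), 'joint_torque': array([  0.   , -49.732, -28.526,   0.07 ,   0.026,  -0.   ]), 'tcp_pos': array([ 138.046, -532.036,  218.091]), 'tool_rot': array([-0.001,  0.992,  0.127, -0.   ]), 'wrist_force': array([-0.373, -0.399,  0.045]), 'moment': array([0.017, 0.022, 0.035]), 'finger_gap': 93.03576315628473} 18.8
scene {'fx': 455.08374181662634, 'fy': 455.08374181662634, 'cx': 328.44611310297887, 'cy': 205.93260641172728, 'R': array([[-0.45 , -0.893, -0.   ],
       [-0.537,  0.271, -0.799],
       [ 0.714, -0.359, -0.602]]), 't': array([466.071, 274.305, 603.421])}
nest [(0.92, array([339.8, 193.2, 102.8,  73.2]))]
contact_button []
knob [(0.59, array([317.5, 186.7,  20.3,  21.3]))]
leaf [(0.9, array([341.5, 183.9,  76.7,  38.9]))]
stop_finger [(0.76, array([339.2, 192.7, 102.6,  72.5]))]
module_blue [(0.66, array([375.4, 249.1,  31.8,  13.6]))]
module_black [(0.71, array([316.8, 185.3,  18.1,  23.7])), (0.58, array([345. , 259.7,  28.3,  22.8]))]
driv
[... 619 characters left out ...]
265.9,   9.7,  22.4])), (0.49, array([370.6, 243.8,  79.1, 101. ]))]
module_black [(0.6, array([280.4, 247.4,  19.5,  15. ]))]
driver [(0.68, array([306.1, 244.2,   7.5,  23.1])), (0.19, array([327.4, 216.4,  20.6,  26.9]))]
tape [(0.6, array([328. , 213.8,  23.3,  23.5]))]
wrist {'fx': 292.36384621900453, 'fy': 292.36384621900453, 'cx': 317.2760316572543, 'cy': 198.6561738112888, 'mount': array([[  -0.   ,   -0.96 ,   -0.278,   77.613],
       [   1.   ,   -0.   ,   -0.001,   -0.648],
       [   0.001,   -0.278,    0.96 , -165.716],
       [   0.   ,    0.   ,    0.   ,    1.   ]])}
nest []
contact_button []
knob []
leaf []
stop_finger []
module_blue []
module_black []
driver []
tape []
1.5
```

Run:
```python
import cv2,numpy as np
a=cv2.imread("pics/scene0.png")[130:290,250:410];b=cv2.imread("pics/side0.png")[160:320,260:420]
f=lambda i:cv2.resize(i,(400,400),interpolation=cv2.INTER_CUBIC)
full=np.hstack([cv2.resize(cv2.imread(f"pics/{c}0.png"),(320,200)) for c in("scene","side")])
o=np.zeros((600,800,3),np.uint8);o[:400]=np.hstack([f(a),f(b)]);o[400:,:640]=full
cv2.imwrite("pics/v1.png",o)
```

```text
(no output)
```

View pics/v1.png

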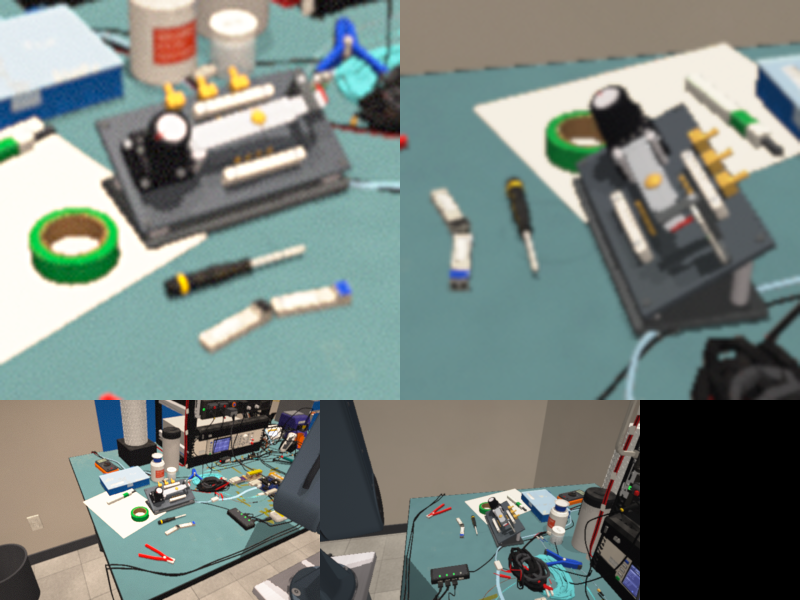

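```bash
cat > h.py <<'E'
import numpy as np
from plant import *
from scipy.spatial.transform import Rotation as Ro
np.set_printoptions(precision=3,suppress=True)
def cam(c,s=None):
    p=camera_params(c)
    if c!="wrist": return p,np.array(p["R"]),np.array(p["t"])
    M=np.array(p["mount"]);q=s["tool_rot"];Rt=Ro.from_quat([q[1],q[2],q[3],q[0]]).as_matrix()
    Rwc=Rt@M[:3,:3];o=Rt@M[:3,3]+s["tcp_pos"]
    return p,Rwc.T,-Rwc.T@o
def ray(c,uv,s=None):
    p,R,t=cam(c,s);d=R.T@np.array([(uv[0]-p["cx"])/p["fx"],(uv[1]-p["cy"])/p["fy"],1]);return -R.T@t,d/np.linalg.norm(d)
def proj(c,X,s=None):
    p,R,t=cam(c,s);x=R@np.asarray(X)+t;return np.array([p["fx"]*x[0]/x[2]+p["cx"],p["fy"]*x[1]/x[2]+p["cy"]])
def tri(obs):
    A=0;b=0
    for o,d in obs:
        P=np.eye(3)-np.outer(d,d);A=A+P;b=b+P@o
    X=np.linalg.solve(A,b);return X,[np.linalg.norm((np.eye(3)-np.outer(d,d))@(X-o)) for o,d in obs]
E
python3 - <<'E'
from h import *
B=tri([ray("scene",(353.2,176.4)),ray("side",(360.8,232.4))]);K=tri([ray("scene",(318,180)),ray("side",(342,198.8))])
print(B,K,K[0]-B[0])
for n,a,b in [("tape",(279.4,229.1),(328,213.8)),("driver",(340.9,237.8),(306.1+2,248)),("blue",(386,246),(284,273)),("black",(333,268),(277,238))]: print(n,tri([ray("scene",a),ray("side",b)]))
E
```

```text
(array([588.736, 169.942,  79.481]), [np.float64(0.26540405493746316), np.float64(0.2654040549373534)]) (array([575.464, 254.224, 103.65 ]), [np.float64(0.08258197148328854), np.float64(0.08258197148334011)]) [-13.272  84.282  24.169]
tape (array([571.797, 339.936,  17.663]), [np.float64(0.17256317621488784), np.float64(0.17256317621479467)])
driver (array([507.037, 239.502,   6.228]), [np.float64(0.4236523163341474), np.float64(0.4236523163341617)])
blue (array([448.74 , 173.827,   4.991]), [np.float64(0.8286837277054621), np.float64(0.828683727705476)])
black (array([449.276, 288.346,   1.572]), [np.float64(2.701049192345395), np.float64(2.701049192345242)])
```

Emit:
apply_moves --steps '[[[35, 25, 0], [0, 0, 0.063], 100], [[35, 25, 0], [0, 0, 0.063], 100], [[35, 25, 0], [0, 0, 0.063], 100], [[35, 25, 0], [0, 0, 0.063], 100], [[35, 25, 0], [0, 0, 0.063], 100]]'

```text
clock: 2.0
tcp_pos: [314.3, -406.2, 218.8]
tool_rot: [0.0, 0.959, 0.282, 0.0]
wrist_force: [0.2, -0.5, 0.2]
finger_gap: 93.0
```

Emit:
apply_moves --steps '[[[35, 25, 0], [0, 0, 0.063], 100], [[35, 25, 0], [0, 0, 0.063], 100], [[35, 25, 0], [0, 0, 0.063], 100], [[16, 41, 0], [0, 0, 0.063], 100], [[16, 41, 0], [0, 0, 0.063], 100]]'

```text
clock: 2.5
tcp_pos: [450.9, -248.8, 218.5]
tool_rot: [-0.0, 0.903, 0.429, 0.0]
wrist_force: [0.8, -0.2, 0.3]
finger_gap: 92.8
```

Emit:
apply_moves --steps '[[[16, 41, 0], [0, 0, 0.063], 100], [[16, 41, 0], [0, 0, 0.063], 100], [[16, 41, 0], [0, 0, 0.063], 100], [[16, 41, 0], [0, 0, 0.063], 100], [[16, 41, 0], [0, 0, 0.063], 100]]'

```text
clock: 3.0
tcp_pos: [530.6, -43.6, 218.8]
tool_rot: [0.0, 0.825, 0.565, 0.0]
wrist_force: [1.4, -0.2, -0.2]
finger_gap: 93.0
```

Emit:
apply_moves --steps '[[[-4, 42, 2], [0, 0, 0.0617], 100], [[-4, 42, 3], [0, 0, 0.0617], 100], [[-4, 42, 3], [0, 0, 0.0617], 100], [[-4, 42, 3], [0, 0, 0.0617], 100], [[-4, 42, 3], [0, 0, 0.0617], 50]]'

```text
clock: 3.5
tcp_pos: [509.7, 166.4, 232.9]
tool_rot: [0.0, 0.728, 0.685, 0.0]
wrist_force: [0.7, 0.2, -0.2]
finger_gap: 88.5
```

Emit:
apply_moves --steps '[[[-4, 42, 2], [0, 0, 0.0617], 0], [[0, 0, 0], [0, -0.131, 0], 0], [[0, 0, 0], [0, -0.131, 0], 0], [[0, 0, 0], [0, -0.131, 0], 0], [[0, 0, 0], [0, -0.1306, 0], 0]]'

```text
clock: 4.0
tcp_pos: [505.9, 207.3, 235.4]
tool_rot: [0.184, 0.683, 0.682, 0.186]
wrist_force: [1.2, -0.4, -0.5]
finger_gap: 49.6
```

Run:
```python
from h import *
import cv2
s=get_state();print(s)
im=capture("wrist");cv2.imwrite("pics/w1.png",im[:,:,::-1])
for t in ["contact_button","knob"]: print(t,look_for("wrist",t)[:2])
o=cv2.resize(im[:,:,::-1],(800,500),interpolation=cv2.INTER_CUBIC);cv2.imwrite("pics/v2.png",o)
for n,X in dict(B=(589,170,80),K=(575.5,254.2,103.6)).items(): print(n,proj("wrist",X,s)*1.25)
```

```text
{'clock': 4.0, 'q': array([ 0.403,  0.139,  1.99 , -0.383,  0.551,  0.685]), 'qd': array([ 0.282, -0.31 ,  0.841, -1.666, -1.497,  1.704]), 'joint_torque': array([ -1.764, -34.932, -31.16 ,   3.121,   1.127,  -3.572]), 'tcp_pos': array([505.946, 207.255, 235.386]), 'tool_rot': array([0.184, 0.683, 0.682, 0.186]), 'wrist_force': array([ 1.159, -0.396, -0.542]), 'moment': array([-0.074,  0.085, -0.016]), 'finger_gap': 49.63655475947821}
contact_button [{'extent': [311.1, 211.2, 13.7, 9.5], 'conf': 0.51}, {'extent': [312.1, 189.8, 31.5, 134.7], 'conf': 0.41}]
knob [{'extent': [310.5, 142.4, 32.8, 33.1], 'conf': 0.81}]
B [390.118 264.866]
K [389.177 181.197]
```

View pics/v2.png

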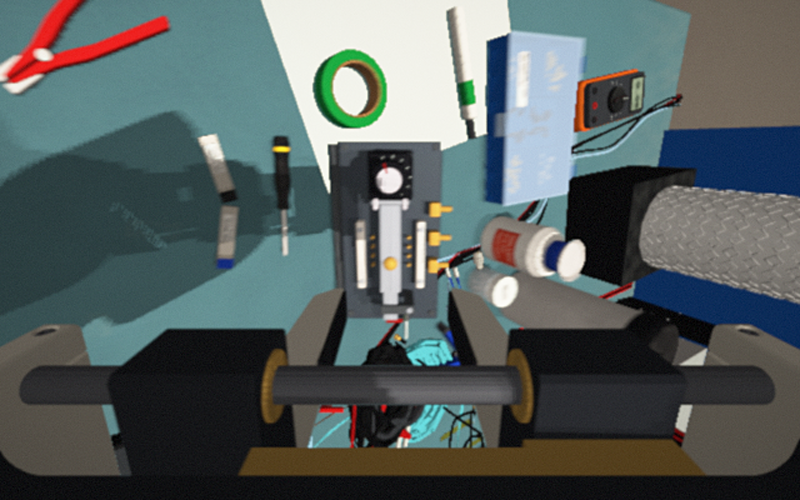

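Emit:
apply_moves --steps '[[[13, -10, -26], [0, 0, 0], 0], [[13, -10, -26], [0, 0, 0], 0], [[13, -10, -26], [0, 0, 0], 0], [[13, -8, -26], [0, 0, 0], 0], [[0, 0, 0], [0, 0, 0], 0]]'

```text
clock: 4.65
tcp_pos: [558.9, 166.8, 127.8]
tool_rot: [0.182, 0.685, 0.682, 0.18]
wrist_force: [-0.6, 0.7, 0.7]
finger_gap: 0.9
```

Emit:
apply_moves --steps '[[[0, 0, 0], [0, 0, 0], 0], [[0, 0, 0], [0, 0, 0], 0]]'

```text
clock: 4.85
tcp_pos: [558.7, 168.9, 132.0]
tool_rot: [0.183, 0.684, 0.682, 0.184]
wrist_force: [-0.4, 0.0, -0.2]
finger_gap: 0.9
```

Run:
```python
from h import *
import cv2
s=get_state();print(s['clock'],s['q'],s['tcp_pos'],s['tool_rot'],s['wrist_force'],s['finger_gap'])
q=s["tool_rot"];R=Ro.from_quat([q[1],q[2],q[3],q[0]]).as_matrix();print(R)
Rd=np.array([[0,.8660254,.5],[1,0,0],[0,.5,-.8660254]]);print("corr rotvec",(Ro.from_matrix(Rd)*Ro.from_matrix(R).inv()).as_rotvec())
im=capture("wrist");cv2.imwrite("pics/w2.png",im[:,:,::-1])
for t in ["contact_button","knob"]:
    r=look_for("wrist",t);print(t,r[:2])
print(proj("wrist",(589,170,80),s),proj("wrist",s["tcp_pos"],s))
im2=capture("side");cv2.imwrite("pics/s2.png",im2[:,:,::-1])
o=np.hstack([cv2.resize(im,(480,300)),cv2.resize(im2[160:310,260:420],(320,300),interpolation=2)])
cv2.imwrite("pics/v3.png",o[:,:,::-1])
```

```text
4.85 [ 0.28   0.364  2.005 -0.489  0.299  0.717] [558.743 168.945 132.029] [0.183 0.684 0.682 0.184] [-0.377  0.044 -0.153] 0.8714904116735294
[[ 0.002  0.866  0.501]
 [ 1.    -0.002 -0.   ]
 [ 0.001  0.501 -0.866]]
corr rotvec [-0.001  0.001  0.002]
contact_button []
knob [{'extent': [314.0, 100.8, 47.8, 54.7], 'conf': 0.69}]
[317.763 212.424] [317.686 245.466]
```

View pics/v3.png

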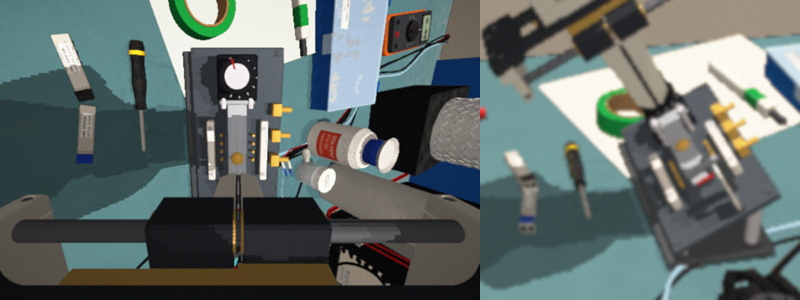

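```bash
cat > kin.py <<'E'
import numpy as np
from scipy.optimize import least_squares
from scipy.spatial.transform import Rotation as Ro
S=[([-1.402,.351,1.652,0,1.139,-.085],[138.05,-532.04,218.1],[0,0,-1]),
([.403,.139,1.99,-.383,.551,.685],[505.95,207.25,235.39],None),([.28,.364,2.005,-.489,.299,.717],[558.74,168.95,132.03],[.501,0,-.866])]
q=[.184,.683,.682,.186];S[1]=(S[1][0],S[1][1],Ro.from_quat([q[1],q[2],q[3],q[0]]).as_matrix()[:,2])
def f(p):
    h,r0,a1,a2,L=p;e=[]
    for q,t,z in S:
        W=np.array(t)-L*np.array(z);e+=[np.hypot(W[0],W[1])-(r0+a1*np.sin(q[1])+a2*np.sin(q[1]+q[2])),W[2]-(h+a1*np.cos(q[1])+a2*np.cos(q[1]+q[2])), .02*(p[0]-400)*0]
    return e
P=least_squares(f,[300,50,450,450,250]).x
def ik(t,z):
    h,r0,a1,a2,L=P;W=np.array(t)-L*np.array(z);q1=np.arctan2(W[1],W[0]);r=np.hypot(W[0],W[1])-r0;y=W[2]-h
    D=np.hypot(r,y);c=(D*D-a1*a1-a2*a2)/(2*a1*a2);q3=np.arccos(c);q2=np.arctan2(r,y)-np.arctan2(a2*np.sin(q3),a1+a2*np.cos(q3))
    A=q2+q3;fw=np.array([np.cos(q1)*np.sin(A),np.sin(q1)*np.sin(A),np.cos(A)]);lat=np.array([-np.sin(q1),np.cos(q1),0]);up=np.cross(fw,lat) # up toward..
    z=np.array(z);q5=np.arccos(z@fw);return np.array([q1,q2,q3,np.arctan2(z@lat,-z@np.cross(lat,fw)*-1),q5]),A
if __name__=="__main__":
    np.set_printoptions(precision=3,suppress=True)
    print(P,np.round(f(P),2))
    for q,t,z in S: print(q,ik(t,z))
    n=np.array([-.5,0,.866])
    for nm,X in dict(B=(588,170,81),K=(580,254,94)).items():
        for d in (60,30,0,-10): print(nm,d,*ik(np.array(X)+n*(d-(18.8 if nm=="K" else 0)),-n))
E
python3 kin.py
```

```text
[219.578  33.448 439.373 401.233 243.16 ] [ 0.8  -2.84 -0.    0.68  3.07 -0.   -1.48 -0.23 -0.  ]
[-1.402, 0.351, 1.652, 0, 1.139, -0.085] (array([-1.317,  0.355,  1.654,  0.   ,  1.133]), np.float64(2.0089619433788672))
[0.403, 0.139, 1.99, -0.383, 0.551, 0.685] (array([ 0.495,  0.136,  1.984, -0.441,  0.59 ]), np.float64(2.120462476537556))
[0.28, 0.364, 2.005, -0.489, 0.299, 0.717] (array([ 0.369,  0.362,  2.009, -0.593,  0.327]), np.float64(2.37104620444533))
B 60 [ 0.371  0.36   2.009 -0.59   0.332] 2.3687323541011573
B 30 [ 0.36   0.431  1.988 -0.673  0.287] 2.419606144322417
B 0 [ 0.35   0.503  1.962 -0.773  0.248] 2.4653109592497984
B -10 [ 0.346  0.527  1.952 -0.81   0.237] 2.4793594761137854
K 60 [ 0.526  0.432  1.906 -0.66   0.422] 2.3376583926075822
K 30 [ 0.511  0.498  1.885 -0.72   0.38 ] 2.383383290148
K 0 [ 0.497  0.565  1.86  -0.787  0.344] 2.4244788919678486
K -10 [ 0.493  0.587  1.85  -0.81   0.333] 2.437113540264115
```

Run:
```python
from h import *
import cv2
s1=dict(tcp_pos=np.array([505.946,207.255,235.386]),tool_rot=np.array([.184,.683,.682,.186]))
s2=dict(tcp_pos=np.array([558.743,168.945,132.029]),tool_rot=np.array([.183,.684,.682,.184]))
obs=[]
for f,c,g,s in [("scene0","scene",(353,176),None),("side0","side",(361,232),None),("w1","wrist",(312,211),s1),("w2","wrist",(316,210),s2)]:
    im=cv2.cvtColor(cv2.imread(f"pics/{f}.png"),cv2.COLOR_BGR2HSV).astype(int);r=12 if f=="w2" else 7
    w=im[g[1]-r:g[1]+r+1,g[0]-r:g[0]+r+1];m=(abs(w[...,0]-20)<8)&(w[...,1]>100)&(w[...,2]>70)
    n,l,st,ce=cv2.connectedComponentsWithStats(m.astype(np.uint8));k=1+np.argmax(st[1:,4]);uv=ce[k]+np.array(g)-r
    print(f,uv,st[k]);obs.append(ray(c,uv,s))
print(tri(obs),tri(obs[:2]),tri(obs[2:]))
```

```text
scene0 [352.909 176.682] [ 5  5  5  6 22]
side0 [360.76 232.04] [ 4  5  6  5 25]
w1 [311.815 210.481] [ 2  2 10 10 81]
w2 [315.958 210.953] [  4   5  17  17 213]
(array([588.63 , 171.163,  79.174]), [np.float64(0.6067568923375887), np.float64(0.7356705209095196), np.float64(0.5742164436754262), np.float64(0.7156081804086135)]) (array([588.729, 170.803,  79.39 ]), [np.float64(0.5861837804657463), np.float64(0.586183780465757)]) (array([628.489, 144.282,   8.156]), [np.float64(0.4002671505672975), np.float64(0.40026715056726947)])
```

Emit:
apply_moves --steps '[[[6, 1, -11], [0, 0, 0], 0], [[6, 1, -11], [0, 0, 0], 0], [[6, 0, -11], [0, 0, 0], 0], [[6, 0, -9], [0, 0, 0], 0], [[0, 0, 0], [0, 0, 0], 0]]'

```text
clock: 5.55
tcp_pos: [582.2, 170.6, 87.9]
tool_rot: [0.183, 0.684, 0.683, 0.183]
wrist_force: [0.6, -0.4, 0.3]
finger_gap: 0.4
```

Emit:
apply_moves --steps '[[[0, 0, 0], [0, 0, 0], 0], [[0, 0, 0], [0, 0, 0], 0]]'

```text
clock: 5.75
tcp_pos: [582.1, 170.7, 89.2]
tool_rot: [0.183, 0.684, 0.682, 0.183]
wrist_force: [0.2, -0.6, 1.1]
finger_gap: 0.5
```

```bash
cat >> h.py <<'E'
n=np.array([-.5,0,.8660254]);u=np.array([.8660254,0,.5]);T0=np.array([587.4,171.2,81.4])
def rep():
    s=get_state();d=s['tcp_pos']-T0;F=s['wrist_force']
    print(f"t {s['clock']:.2f} u {d@u:.2f} y {d[1]:.2f} n {d@n:.2f} | Fu {F@u:.2f} Fy {F[1]:.2f} Fn {F@n:.2f} gap {s['finger_gap']:.1f}",s['q'],s['tcp_pos'])
E
python3 -c "
from h import *
rep();print(get_state()['tool_rot'])"
```

```text
t 5.75 u -0.68 y -0.46 n 9.40 | Fu 0.73 Fy -0.62 Fn 0.84 gap 0.5 [ 0.27   0.476  1.97  -0.626  0.229  0.85 ] [582.113 170.744  89.204]
[0.183 0.684 0.682 0.183]
```

```bash
cat >> h.py <<'E'
def avg(k=6):
    L=[]
    for i in range(k):
        capture("side");s=get_state();d=s['tcp_pos']-T0;F=s['wrist_force'];L.append([d@u,d[1],d@n,F@u,F[1],F@n])
    L=np.array(L);print("avg u,y,n,Fu,Fy,Fn",L.mean(0),"sd",L.std(0)[2:],"t",s['clock'])
E
python3 -c "
from h import *
avg(6)"
```

```text
avg u,y,n,Fu,Fy,Fn [-0.709 -0.494  9.276 -0.05  -0.276 -0.037] sd [0.103 0.439 0.497 0.394] t 6.05
```

Emit:
apply_moves --steps '[[[1.5, 0, -2.6], [0, 0, 0], 0], [[1.5, 0, -2.6], [0, 0, 0], 0], [[0.5, 0, -0.87], [0, 0, 0], 0], [[0, 0, 0], [0, 0, 0], 0]]'

```text
clock: 6.45
tcp_pos: [585.7, 170.6, 82.5]
tool_rot: [0.183, 0.684, 0.682, 0.183]
wrist_force: [-3.0, -0.9, 4.2]
finger_gap: 0.5
```

```bash
python3 -c "
from h import *
avg(3)"
```

```text
avg u,y,n,Fu,Fy,Fn [-0.93  -0.566  1.982  0.3   -0.7    5.154] sd [0.04  0.318 0.253 0.412] t 6.6
```

Emit:
apply_moves --steps '[[[0.5, 0, -0.87], [0, 0, 0], 0], [[0, 0, 0], [0, 0, 0], 0]]'

```text
clock: 6.8
tcp_pos: [586.1, 170.5, 81.7]
tool_rot: [0.183, 0.684, 0.682, 0.183]
wrist_force: [-3.9, -2.3, 5.8]
finger_gap: 0.6
```

```bash
python3 -c "
from h import *
avg(4)"
```

```text
avg u,y,n,Fu,Fy,Fn [-0.932 -0.693  0.956 -0.49  -1.225  6.337] sd [0.02  0.461 0.225 0.652] t 7.0
```

Emit:
apply_moves --steps '[[[1, 0, -1.73], [0, 0, 0], 0], [[0, 0, 0], [0, 0, 0], 0], [[0, 0, 0], [0, 0, 0], 0]]'

```text
clock: 7.3
tcp_pos: [587.1, 170.3, 80.0]
tool_rot: [0.183, 0.684, 0.682, 0.183]
wrist_force: [-3.5, -2.7, 6.4]
finger_gap: 0.5
```

```bash
python3 -c "
from h import *
avg(4)"
```

```text
avg u,y,n,Fu,Fy,Fn [-0.947 -0.88  -0.997  0.068 -2.743  7.261] sd [0.012 0.372 0.263 0.255] t 7.5
```

Emit:
apply_moves --steps '[[[0.75, -0.5, -1.3], [0, 0, 0], 0], [[0.75, -0.5, -1.3], [0, 0, 0], 0], [[0, 0, 0], [0, 0, 0], 0], [[0, 0, 0], [0, 0, 0], 0]]'

```text
clock: 7.9
tcp_pos: [588.6, 169.8, 77.5]
tool_rot: [0.183, 0.684, 0.682, 0.183]
wrist_force: [-5.3, 1.1, 6.8]
finger_gap: 0.3
```

```bash
python3 -c "
from h import *
import cv2
avg(6)
im=capture('wrist');cv2.imwrite('pics/w3.png',im[:,:,::-1]);i2=capture('scene');cv2.imwrite('pics/sc3.png',i2[:,:,::-1]);i3=capture('side');cv2.imwrite('pics/sd3.png',i3[:,:,::-1])
f=lambda i:cv2.resize(i,(400,300),interpolation=cv2.INTER_CUBIC)
o=np.vstack([np.hstack([f(im[180:300,240:400]),f(i2[140:215,320:420])]),np.hstack([f(i3[205:265,330:410]),f(im)])]);cv2.imwrite('pics/v4.png',o[:,:,::-1])"
```

```text
avg u,y,n,Fu,Fy,Fn [-0.905 -1.403 -3.925 -1.146  0.466  8.087] sd [0.015 0.484 0.447 0.362] t 8.2
```

View pics/v4.png

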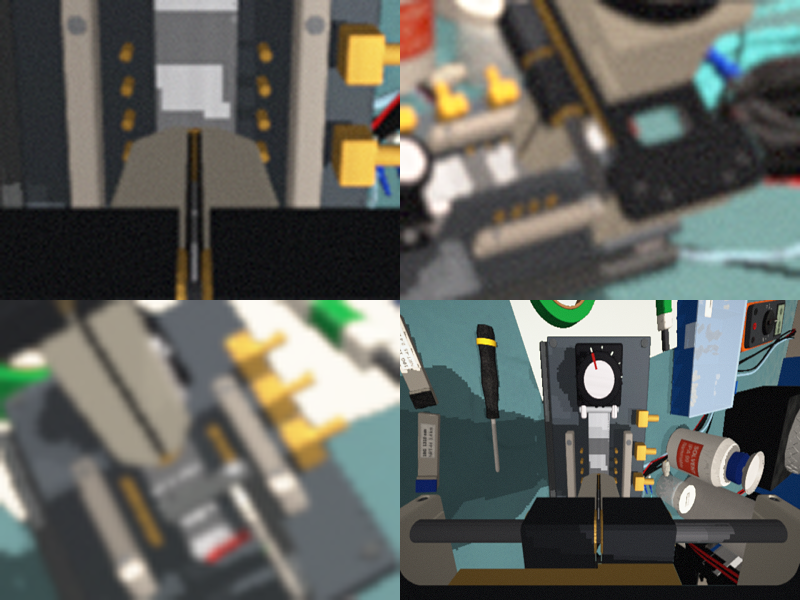

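Emit:
apply_moves --steps '[[[-0.75, 0.4, 1.3], [0, 0, 0], 0], [[-0.75, 0.4, 1.3], [0, 0, 0], 0], [[-0.75, 0.2, 1.3], [0, 0, 0], 0], [[0, 0, 0], [0, 0, 0], 0], [[0, 0, 0], [0, 0, 0], 0]]'

```text
clock: 8.85
tcp_pos: [586.3, 170.5, 81.4]
tool_rot: [0.183, 0.684, 0.682, 0.183]
wrist_force: [-2.4, -1.6, 5.7]
finger_gap: 0.3
```

```bash
python3 -c "
from h import *
avg(4)"
```

```text
avg u,y,n,Fu,Fy,Fn [-0.946 -0.731  0.488 -0.211 -1.781  6.272] sd [0.016 0.264 0.249 0.219] t 9.05
```

Emit:
apply_moves --steps '[[[-0.25, 0, 0.43], [0, 0, 0], 0], [[0, 0, 0], [0, 0, 0], 0]]'

```text
clock: 9.25
tcp_pos: [586.1, 170.6, 81.8]
tool_rot: [0.183, 0.684, 0.682, 0.183]
wrist_force: [-3.5, -1.4, 5.0]
finger_gap: 0.7
```

```bash
python3 -c "
from h import *
avg(3)"
```

```text
avg u,y,n,Fu,Fy,Fn [-0.933 -0.648  0.985 -0.803 -1.437  6.64 ] sd [0.006 0.576 0.752 0.623] t 9.4
```

Emit:
apply_moves --steps '[[[-0.25, 0, 0.43], [0, 0, 0], 0], [[0, 0, 0], [0, 0, 0], 0]]'

```text
clock: 9.6
tcp_pos: [585.8, 170.6, 82.2]
tool_rot: [0.183, 0.684, 0.682, 0.183]
wrist_force: [-3.4, -1.0, 5.3]
finger_gap: 0.4
```

```bash
python3 -c "
from h import *
avg(3)"
```

```text
avg u,y,n,Fu,Fy,Fn [-0.938 -0.581  1.438 -0.363 -0.941  5.583] sd [0.014 0.637 0.649 0.254] t 9.75
```

Emit:
apply_moves --steps '[[[-0.25, 0, 0.43], [0, 0, 0], 0], [[0, 0, 0], [0, 0, 0], 0]]'

```text
clock: 9.95
tcp_pos: [585.6, 170.7, 82.6]
tool_rot: [0.183, 0.684, 0.682, 0.183]
wrist_force: [-2.7, -1.3, 4.7]
finger_gap: 0.5
```

```bash
python3 -c "
from h import *
avg(3)"
```

```text
avg u,y,n,Fu,Fy,Fn [-0.92  -0.528  1.907 -0.111 -0.51   5.019] sd [0.003 0.431 0.037 0.101] t 10.1
```

Emit:
apply_moves --steps '[[[-0.25, 0, 0.43], [0, 0, 0], 0], [[0, 0, 0], [0, 0, 0], 0]]'

```text
clock: 10.3
tcp_pos: [585.4, 170.7, 82.8]
tool_rot: [0.183, 0.684, 0.682, 0.183]
wrist_force: [-0.2, -0.2, 0.3]
finger_gap: 0.6
```

```bash
python3 -c "
from h import *
avg(3)"
```

```text
avg u,y,n,Fu,Fy,Fn [-1.03  -0.53   2.262  0.577  0.315  0.872] sd [0.005 0.092 0.285 0.507] t 10.45
```

Run:
```python
from h import *
import cv2
rep()
s2=dict(tcp_pos=np.array([558.743,168.945,132.029]),tool_rot=np.array([.183,.684,.682,.184]))
s3=dict(tcp_pos=np.array([588.6,169.8,77.5]),tool_rot=np.array([.183,.684,.682,.183]))
obs=[]
for f,c,g,s,r in [("scene0","scene",(318,180),None,8),("side0","side",(342,199),None,8),("w2","wrist",(314,101),s2,26),("w3","wrist",(318,108),s3,34)]:
    im=cv2.cvtColor(cv2.imread(f"pics/{f}.png"),cv2.COLOR_BGR2HSV).astype(int)
    w=im[g[1]-r:g[1]+r+1,g[0]-r:g[0]+r+1];m=(w[...,1]<60)&(w[...,2]>140)
    n_,l,st,ce=cv2.connectedComponentsWithStats(m.astype(np.uint8));k=1+np.argmax(st[1:,4]);uv=ce[k]+np.array(g)-r
    print(f,uv,st[k]);obs.append(ray(c,uv,s))
for o in (obs,obs[:2],obs[:3],obs[2:]):
    X,e=tri(o);d=X-T0;print(X,np.array(e),"u,y,n",d@u,d[1],d@n)
```

```text
t 10.45 u -1.05 y -0.53 n 2.25 | Fu 0.45 Fy -0.07 Fn 0.69 gap 0.6 [ 0.268  0.493  1.964 -0.648  0.221  0.871] [585.364 170.667  82.828]
scene0 [318.296 180.478] [  2   3  13  12 115]
side0 [340.605 195.877] [  0   0  17  13 162]
w2 [315.695 101.51 ] [ 11   9  34  35 905]
w3 [318.303 106.046] [  10    7   49   51 1922]
[571.76  254.203 107.754] [2.63  2.43  0.448 2.983] u,y,n -0.3670581653100413 83.00266292998023 30.64336853846989
[571.815 256.402 107.475] [1.906 1.906] u,y,n -0.4591276200551082 85.20170139426028 30.37396896376788
[571.83  255.592 107.568] [1.954 2.05  0.934] u,y,n -0.3997863615758295 84.39241111804878 30.44740644322263
[480.382 247.043 266.102] [0.73 0.73] u,y,n -0.3296491906764203 75.84255233231607 213.4658811926345
```

Run:
```python
from h import *
s2=dict(tcp_pos=np.array([558.743,168.945,132.029]),tool_rot=np.array([.183,.684,.682,.184]))
a=ray("scene",(318.3,180.5));b=ray("side",(342.0,199));c=ray("wrist",(315.7,101.5),s2)
for o in ([a,b,c],[a,c],[b,c],[a,b]):
    X,e=tri(o);d=X-T0;print(X,np.array(e),"u,y,n",d@u,d[1],d@n)
```

```text
[574.951 254.4   102.916] [0.453 0.548 0.622] u,y,n -0.02359412698837282 83.20006395787831 24.857799865944685
[573.776 254.674 103.865] [0.226 0.226] u,y,n -0.5664642716961072 83.47416974014484 26.267331075679863
[575.271 254.923 102.481] [0.449 0.449] u,y,n 0.035977585826476144 83.72314670680524 24.32093844975611
[575.181 253.96  103.016] [0.312 0.312] u,y,n 0.22552790604377115 82.76049259887341 24.82928975143197
```

Emit:
apply_moves --steps '[[[-8, 0, 13.9], [0, 0, 0], 0], [[-16, 0, 27.7], [0, 0, 0], 60], [[0.5, 28, 0.3], [0, 0, 0], 60], [[0.4, 28, 0.2], [0, 0, 0], 60], [[0, 28, 0], [0, 0, 0], 60]]'

```text
clock: 10.95
tcp_pos: [562.3, 255.5, 125.4]
tool_rot: [0.183, 0.684, 0.682, 0.183]
wrist_force: [0.9, -0.6, -0.1]
finger_gap: 28.2
```

Emit:
apply_moves --steps '[[[0, 0, 0], [0, 0, 0], 60], [[0, 0, 0], [0, 0, 0], 60], [[0, 0, 0], [0, 0, 0], 60], [[0, 0, 0], [0, 0, 0], 60]]'

```text
clock: 11.35
tcp_pos: [562.3, 253.7, 125.0]
tool_rot: [0.183, 0.684, 0.682, 0.183]
wrist_force: [0.8, -0.3, 1.0]
finger_gap: 54.8
```

Run:
```python
from h import *
import cv2
rep();s=get_state();im=capture("wrist");cv2.imwrite("pics/w5.png",im[:,:,::-1])
g=(318,220)
print(proj("wrist",T0+25*n+np.array([0,83.2,0]),s),s["tool_rot"])
cv2.imwrite("pics/v5.png",im[60:300,160:480,::-1].repeat(2,0).repeat(2,1))
```

```text
t 11.35 u 0.02 y 82.48 n 50.29 | Fu 1.19 Fy -0.33 Fn 0.41 gap 54.8 [ 0.446  0.438  1.906 -0.615  0.384  0.975] [562.273 253.677 124.965]
[317.63 228.93] [0.183 0.684 0.682 0.183]
```

View pics/v5.png

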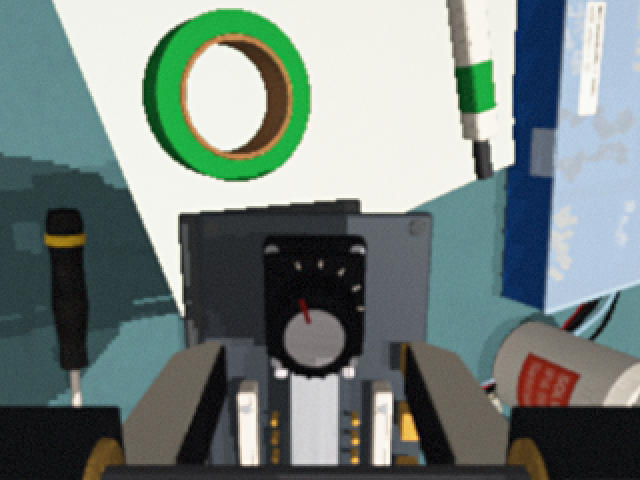

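Emit:
apply_moves --steps '[[[0, 0.7, 0], [-0.075, 0, 0.13], 60], [[6, 0, -10.4], [-0.075, 0, 0.13], 60], [[8, 0, -13.9], [0, 0, 0], 60], [[0, 0, 0], [0, 0, 0], 60], [[0, 0, 0], [0, 0, 0], 60]]'

```text
clock: 11.9
tcp_pos: [576.1, 254.8, 100.8]
tool_rot: [0.208, 0.574, 0.777, 0.154]
wrist_force: [-0.5, 0.7, 1.3]
finger_gap: 55.8
```

Emit:
apply_moves --steps '[[[4, 0, -6.9], [0, 0, 0], 60], [[4, 0, -6.9], [0, 0, 0], 60], [[0, 0, 0], [0, 0, 0], 60], [[0, 0, 0], [0, 0, 0], 60]]'

```text
clock: 12.3
tcp_pos: [584.2, 255.3, 86.8]
tool_rot: [0.208, 0.574, 0.777, 0.154]
wrist_force: [-0.5, 0.8, -0.2]
finger_gap: 55.7
```

Emit:
apply_moves --steps '[[[2, 0, -3.5], [0, 0, 0], 60], [[1.5, 0, -2.6], [0, 0, 0], 60], [[0, 0, 0], [0, 0, 0], 60], [[0, 0, 0], [0, 0, 0], 60]]'

```text
clock: 12.7
tcp_pos: [587.7, 255.3, 80.8]
tool_rot: [0.208, 0.574, 0.777, 0.154]
wrist_force: [-0.8, 0.2, -0.5]
finger_gap: 56.0
```

Run:
```python
from h import *
rep();s=get_state();print(s['tool_rot'],s['moment'])
```

```text
t 12.70 u 0.00 y 84.13 n -0.69 | Fu -0.97 Fy 0.23 Fn -0.03 gap 56.0 [ 0.427  0.547  1.866 -0.718  0.32   0.769] [587.749 255.327  80.806]
[0.208 0.574 0.777 0.154] [-0.082  0.13   0.015]
```

Emit:
apply_moves --squeeze 35 --steps '[[[0, -0.7, 0], [0, 0, 0], 30], [[0, 0, 0], [0, 0, 0], 20], [[0, 0, 0], [0, 0, 0], 20], [[0, 0, 0], [0, 0, 0], 20], [[0, 0, 0], [0, 0, 0], 20]]'

```text
clock: 13.2
tcp_pos: [587.3, 254.4, 80.7]
tool_rot: [0.208, 0.574, 0.777, 0.153]
wrist_force: [-4.0, -1.7, 1.8]
finger_gap: 31.0
```

Emit:
apply_moves --steps '[[[0, 0, 0], [0, 0, 0], 20], [[0, 0, 0], [0, 0, 0], 20]]'

```text
clock: 13.4
tcp_pos: [587.3, 254.5, 80.7]
tool_rot: [0.208, 0.574, 0.777, 0.153]
wrist_force: [-6.0, -0.1, 1.5]
finger_gap: 31.3
```

Run:
```python
from h import *
rep();s=get_state();print(s['tool_rot'],s['moment'])
```

```text
t 13.40 u -0.43 y 83.25 n -0.60 | Fu -4.46 Fy -0.13 Fn 4.34 gap 31.3 [ 0.426  0.546  1.868 -0.717  0.32   0.768] [587.326 254.452  80.664]
[0.208 0.574 0.777 0.153] [-0.147  0.817 -0.087]
```

Emit:
apply_moves --steps '[[[-0.4, 0, -0.2], [0.025, 0, -0.0433], 20], [[0, 0, 0], [0.05, 0, -0.0866], 20], [[0, 0, 0], [0.05, 0, -0.0866], 20], [[0, 0, 0], [0.05, 0, -0.0866], 20]]'

```text
clock: 13.8
tcp_pos: [587.4, 254.5, 80.7]
tool_rot: [0.178, 0.702, 0.664, 0.188]
wrist_force: [-1.0, -1.2, 1.3]
finger_gap: 31.6
```

```bash
cat >> h.py <<'E'
def yaw():
    q=get_state()["tool_rot"];R=Ro.from_quat([q[1],q[2],q[3],q[0]]).as_matrix();x=R[:,0];return np.arctan2(x[1],x@u)
E
python3 - <<'E'
from h import *
rep();s=get_state();print(yaw(),s['moment'])
E
```

```text
t 13.80 u -0.30 y 83.26 n -0.59 | Fu -0.21 Fy -1.23 Fn 1.63 gap 31.6 [ 0.426  0.546  1.868 -0.72   0.319  1.124] [587.431 254.46   80.739]
1.5154989366138074 [-0.396  0.332  0.025]
```

Emit:
apply_moves --steps '[[[0, 0, 0], [0.05, 0, -0.0866], 20], [[0, 0, 0], [0.05, 0, -0.0866], 20], [[0, 0, 0], [0.05, 0, -0.0866], 20], [[0, 0, 0], [0.05, 0, -0.0866], 20], [[0, 0, 0], [0.05, 0, -0.0866], 20]]'

```text
clock: 14.3
tcp_pos: [587.6, 254.4, 80.8]
tool_rot: [0.126, 0.844, 0.47, 0.226]
wrist_force: [-0.2, -2.7, 0.8]
finger_gap: 31.4
```

Emit:
apply_moves --steps '[[[0, 0, 0], [0.05, 0, -0.0866], 20], [[0, 0, 0], [0.05, 0, -0.0866], 20], [[0, 0, 0], [0.05, 0, -0.0866], 20], [[0, 0, 0], [0.05, 0, -0.0866], 20]]'

```text
clock: 14.7
tcp_pos: [587.7, 254.3, 80.9]
tool_rot: [0.079, 0.921, 0.292, 0.247]
wrist_force: [0.7, -3.6, 1.3]
finger_gap: 31.2
```

Emit:
apply_moves --steps '[[[0, 0, 0], [0, 0, 0], 20], [[0, 0, 0], [0, 0, 0], 20]]'

```text
clock: 14.9
tcp_pos: [587.7, 254.3, 80.9]
tool_rot: [0.079, 0.92, 0.295, 0.247]
wrist_force: [2.2, -4.9, 2.1]
finger_gap: 31.2
```

Run:
```python
from h import *
rep();s=get_state();print(yaw(),s['moment'])
```

```text
t 14.90 u 0.03 y 83.11 n -0.59 | Fu 3.01 Fy -4.89 Fn 0.71 gap 31.2 [ 0.425  0.546  1.868 -0.72   0.319  2.018] [587.716 254.314  80.906]
0.6211393265313866 [-0.682 -0.122 -0.636]
```

Emit:
apply_moves --steps '[[[0, 0, 0], [0, 0, 0], 60], [[0, 0, 0], [0, 0, 0], 60], [[0, 0, 0], [0, 0, 0], 60], [[0, 0, 0], [0, 0, 0], 60]]'

```text
clock: 15.3
tcp_pos: [587.3, 254.9, 80.7]
tool_rot: [0.079, 0.92, 0.295, 0.247]
wrist_force: [0.8, 0.4, 1.0]
finger_gap: 54.6
```

Emit:
apply_moves --steps '[[[-6, 0, 10.4], [0, 0, 0], 60], [[-10, 0, 17.3], [0, 0, 0], 60], [[-9, 0, 15.6], [0, 0, 0], 60], [[0, 0, 0], [0, 0, 0], 60], [[0, 0, 0], [0, 0, 0], 60]]'

```text
clock: 15.8
tcp_pos: [562.4, 254.8, 124.4]
tool_rot: [0.079, 0.92, 0.294, 0.247]
wrist_force: [0.1, -0.5, -0.8]
finger_gap: 56.1
```

Run:
```python
from h import *
import cv2
rep();print(yaw());im=capture("wrist")
i=cv2.warpAffine(im,cv2.getRotationMatrix2D((317.6,228.9),-np.degrees(np.pi/2-yaw()),2.5),(640,400))[:, :,::-1]
cv2.imwrite("pics/v6.png",i)
```

```text
t 15.80 u -0.09 y 83.64 n 49.76 | Fu -0.32 Fy -0.49 Fn -0.74 gap 56.1 [ 0.447  0.439  1.905 -0.619  0.382  1.929] [562.441 254.837 124.449]
0.6190964560355424
```

View pics/v6.png

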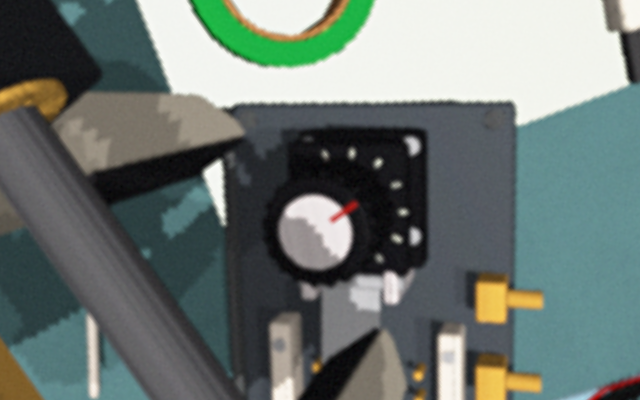

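Emit:
apply_moves --steps '[[[0, -28, 0], [0, 0, 0], 0], [[0, -28, 0], [0, 0, 0], 0], [[0, -28, 0], [0, 0, 0], 0], [[0, 0, 0], [0, 0, 0], 0], [[0, 0, 0], [0, 0, 0], 0]]'

```text
clock: 16.35
tcp_pos: [562.5, 170.3, 123.4]
tool_rot: [0.079, 0.92, 0.294, 0.246]
wrist_force: [0.2, 0.3, 0.5]
finger_gap: 20.4
```

Emit:
apply_moves --steps '[[[7, 0, -12.1], [0, 0, 0], 0], [[9, 0, -15.6], [0, 0, 0], 0], [[6, 0, -10.4], [0, 0, 0], 0], [[0, 0, 0], [0, 0, 0], 0], [[0, 0, 0], [0, 0, 0], 0]]'

```text
clock: 16.85
tcp_pos: [584.2, 171.3, 85.7]
tool_rot: [0.079, 0.92, 0.295, 0.246]
wrist_force: [0.8, -0.7, -0.2]
finger_gap: 0.5
```

Run:
```python
from h import *
rep();avg(6)
```

```text
t 16.85 u -0.64 y 0.10 n 5.31 | Fu 0.62 Fy -0.67 Fn -0.59 gap 0.5 [ 0.269  0.486  1.965 -0.634  0.226  1.808] [584.192 171.304  85.675]
avg u,y,n,Fu,Fy,Fn [-0.133 -0.19   5.826 -0.058 -0.175 -0.099] sd [0.088 0.747 0.428 0.331] t 17.15
```

Emit:
apply_moves --steps '[[[1.5, 0, -2.6], [0, 0, 0], 0], [[0.75, -0.1, -1.3], [0, 0, 0], 0], [[0.75, -0.2, -1.3], [0, 0, 0], 0], [[0.5, -0.2, -0.87], [0, 0, 0], 0], [[0, 0, 0], [0, 0, 0], 0]]'

```text
clock: 17.65
tcp_pos: [588.0, 170.2, 80.3]
tool_rot: [0.079, 0.92, 0.294, 0.247]
wrist_force: [-7.2, -0.8, 10.8]
finger_gap: 0.2
```

Run:
```python
from h import *
avg(4)
```

```text
avg u,y,n,Fu,Fy,Fn [-0.029 -0.972 -1.185 -0.88  -0.427 12.262] sd [0.017 0.301 0.332 0.446] t 17.85
```

Emit:
apply_moves --steps '[[[0.75, -0.2, -1.3], [0, 0, 0], 0], [[0.5, -0.1, -0.87], [0, 0, 0], 0], [[0, 0, 0], [0, 0, 0], 0], [[0, 0, 0], [0, 0, 0], 0]]'

```text
clock: 18.25
tcp_pos: [589.2, 169.9, 78.2]
tool_rot: [0.079, 0.92, 0.294, 0.247]
wrist_force: [-8.5, -0.4, 11.2]
finger_gap: 0.5
```

Run:
```python
from h import *
avg(8)
```

```text
avg u,y,n,Fu,Fy,Fn [-0.023 -1.267 -3.61  -1.167 -0.058 13.092] sd [0.01  0.297 0.504 0.412] t 18.65
```

Emit:
apply_moves --steps '[[[-3, 0.5, 5.2], [0, 0, 0], 0], [[-10, 0, 17.3], [0, 0, 0], 0], [[-14, 0, 24.2], [0, 0, 0], 60], [[0, 28, 0], [0, 0, 0], 60], [[0, 28, 0], [0, 0, 0], 60]]'

```text
clock: 19.15
tcp_pos: [562.4, 226.7, 125.3]
tool_rot: [0.079, 0.92, 0.293, 0.247]
wrist_force: [0.3, 0.2, -0.8]
finger_gap: 20.0
```

Emit:
apply_moves --steps '[[[0, 28, 0], [0, 0, 0], 60], [[0, 0, 0], [0, 0, 0], 60], [[0, 0, 0], [0, 0, 0], 60], [[0, 0, 0], [0, 0, 0], 60]]'

```text
clock: 19.55
tcp_pos: [562.0, 253.4, 124.0]
tool_rot: [0.079, 0.92, 0.294, 0.246]
wrist_force: [-0.1, 0.5, 0.7]
finger_gap: 51.6
```

Run:
```python
from h import *
rep();print(yaw())
```

```text
t 19.55 u -0.70 y 82.22 n 49.63 | Fu 0.31 Fy 0.50 Fn 0.67 gap 51.6 [ 0.445  0.439  1.907 -0.618  0.382  1.927] [561.982 253.423 124.034]
0.6186546562680044
```

Emit:
apply_moves --steps '[[[0.4, 1, 0.2], [0, 0, 0], 60], [[8, 0, -13.9], [0, 0, 0], 60], [[8, 0, -13.9], [0, 0, 0], 60], [[0, 0, 0], [0, 0, 0], 60], [[4, 0, -6.9], [0, 0, 0], 60]]'

```text
clock: 20.05
tcp_pos: [582.7, 255.0, 90.4]
tool_rot: [0.079, 0.92, 0.294, 0.247]
wrist_force: [-0.1, 0.7, -0.2]
finger_gap: 55.6
```

Emit:
apply_moves --steps '[[[3, 0, -5.2], [0, 0, 0], 60], [[2, 0, -3.5], [0, 0, 0], 60], [[0, 0, 0], [0, 0, 0], 60], [[0, 0, 0], [0, 0, 0], 60]]'

```text
clock: 20.45
tcp_pos: [587.5, 255.4, 81.2]
tool_rot: [0.079, 0.92, 0.294, 0.247]
wrist_force: [1.3, -0.3, 0.4]
finger_gap: 55.8
```

Emit:
apply_moves --steps '[[[0, 0, 0], [0, 0, 0], 30], [[0, 0, 0], [0, 0, 0], 20], [[0, 0, 0], [0, 0, 0], 20], [[0, 0, 0], [0, 0, 0], 20], [[0, 0, 0], [0, 0, 0], 20]]'

```text
clock: 20.95
tcp_pos: [587.9, 254.7, 81.6]
tool_rot: [0.079, 0.92, 0.294, 0.247]
wrist_force: [2.5, -5.4, 2.2]
finger_gap: 31.5
```

Emit:
apply_moves --steps '[[[0, 0, 0], [0, 0, 0], 20], [[0, 0, 0], [0, 0, 0], 20]]'

```text
clock: 21.15
tcp_pos: [588.0, 254.7, 81.6]
tool_rot: [0.079, 0.92, 0.294, 0.247]
wrist_force: [1.9, -4.9, 1.9]
finger_gap: 31.3
```

Run:
```python
from h import *
rep();print(yaw(),get_state()['moment']@n)
```

```text
t 21.15 u 0.56 y 83.49 n -0.13 | Fu 2.60 Fy -4.86 Fn 0.73 gap 31.3 [ 0.426  0.545  1.867 -0.718  0.321  2.019] [587.95  254.686  81.57 ]
0.6186506424080507 -0.02247887835672522
```

Emit:
apply_moves --steps '[[[0, 0, 0], [0.04, 0, -0.0693], 20], [[0, 0, 0], [0.04, 0, -0.0693], 20], [[0, 0, 0], [0, 0, 0], 20], [[0, 0, 0], [0, 0, 0], 20]]'

```text
clock: 21.55
tcp_pos: [588.0, 254.5, 81.6]
tool_rot: [0.059, 0.941, 0.219, 0.252]
wrist_force: [1.8, -7.2, 3.1]
finger_gap: 31.4
```

Run:
```python
from h import *
rep();print(yaw(),get_state()['moment']@n)
```

```text
t 21.55 u 0.62 y 83.33 n -0.14 | Fu 3.08 Fy -7.19 Fn 1.82 gap 31.4 [ 0.426  0.545  1.867 -0.718  0.322  2.18 ] [588.005 254.528  81.585]
0.4579165062062461 -0.1690358070950908
```

Emit:
apply_moves --steps '[[[0, 0, 0], [0, 0, 0], 60], [[0, 0, 0], [0, 0, 0], 60], [[0, 0, 0], [0, 0, 0], 60], [[0, 0, 0], [0, 0, 0], 60]]'

```text
clock: 21.95
tcp_pos: [587.4, 255.5, 81.1]
tool_rot: [0.059, 0.941, 0.22, 0.252]
wrist_force: [-0.2, 0.5, -0.5]
finger_gap: 54.9
```

Emit:
apply_moves --steps '[[[-6, 0, 10.4], [0, 0, 0], 60], [[-10, 0, 17.3], [0, 0, 0], 60], [[-9, 0, 15.6], [0, 0, 0], 60], [[0, -14, 0], [0, 0, 0], 0], [[0, -28, 0], [0, 0, 0], 0]]'

```text
clock: 22.45
tcp_pos: [562.5, 213.7, 125.2]
tool_rot: [0.058, 0.94, 0.221, 0.253]
wrist_force: [1.0, 0.3, -0.8]
finger_gap: 44.3
```

Emit:
apply_moves --steps '[[[0, -28, 0], [0, 0, 0], 0], [[0, -14, 0], [0, 0, 0], 0], [[0, 0, 0], [0, 0, 0], 0], [[0, 0, 0], [0, 0, 0], 0], [[0, 0, 0], [0, 0, 0], 0]]'

```text
clock: 22.95
tcp_pos: [562.6, 171.7, 124.4]
tool_rot: [0.059, 0.941, 0.22, 0.252]
wrist_force: [0.1, -0.1, -0.6]
finger_gap: 4.8
```

Run:
```python
from h import *
rep();print(yaw())
```

```text
t 22.95 u -0.03 y 0.55 n 49.65 | Fu -0.20 Fy -0.13 Fn -0.61 gap 4.8 [ 0.283  0.385  1.997 -0.513  0.288  1.853] [562.554 171.747 124.381]
0.45936437609541
```

Emit:
apply_moves --steps '[[[7, -0.6, -12.1], [0, 0, 0], 0], [[9, 0, -15.6], [0, 0, 0], 0], [[6, 0, -10.4], [0, 0, 0], 0], [[0, 0, 0], [0, 0, 0], 0], [[0, 0, 0], [0, 0, 0], 0]]'

```text
clock: 23.45
tcp_pos: [584.3, 171.2, 86.3]
tool_rot: [0.059, 0.941, 0.22, 0.252]
wrist_force: [-0.4, 0.2, 0.8]
finger_gap: 0.3
```

Run:
```python
from h import *
get_state();capture("side");capture("side");avg(6)
```

```text
avg u,y,n,Fu,Fy,Fn [ 0.264 -0.285  6.164  0.182  0.11   0.246] sd [0.115 0.487 0.486 0.447] t 23.85
```

Emit:
apply_moves --steps '[[[1.5, 0, -2.6], [0, 0, 0], 0], [[0.75, -0.1, -1.3], [0, 0, 0], 0], [[0.75, -0.2, -1.3], [0, 0, 0], 0], [[0.5, -0.2, -0.87], [0, 0, 0], 0], [[0, 0, 0], [0, 0, 0], 0]]'

```text
clock: 24.35
tcp_pos: [588.1, 170.3, 80.6]
tool_rot: [0.059, 0.941, 0.22, 0.252]
wrist_force: [-7.6, -0.5, 10.2]
finger_gap: 0.6
```

Run:
```python
from h import *
avg(4)
```

```text
avg u,y,n,Fu,Fy,Fn [ 0.187 -0.899 -0.921 -1.347  0.096 12.375] sd [0.02  0.297 0.657 0.439] t 24.55
```

Emit:
apply_moves --steps '[[[0.75, -0.2, -1.3], [0, 0, 0], 0], [[0.75, -0.2, -1.3], [0, 0, 0], 0], [[0, 0, 0], [0, 0, 0], 0], [[0, 0, 0], [0, 0, 0], 0]]'

```text
clock: 24.95
tcp_pos: [589.5, 169.9, 78.2]
tool_rot: [0.059, 0.94, 0.22, 0.252]
wrist_force: [-7.8, 0.3, 11.0]
finger_gap: 0.5
```

Run:
```python
from h import *
avg(16)
```

```text
avg u,y,n,Fu,Fy,Fn [ 0.213 -1.249 -3.819 -1.615 -0.088 14.256] sd [0.012 0.561 0.541 0.567] t 25.75
```

Emit:
apply_moves --steps '[[[-0.17, 0, -0.1], [0, 0, 0], 0], [[0, 0, 0], [0, 0, 0], 0]]'

```text
clock: 25.95
tcp_pos: [589.5, 170.0, 78.2]
tool_rot: [0.059, 0.94, 0.22, 0.253]
wrist_force: [-7.8, -0.5, 12.1]
finger_gap: 0.6
```

Run:
```python
from h import *
avg(14)
```

```text
avg u,y,n,Fu,Fy,Fn [ 0.202 -1.24  -3.788 -0.747 -0.485 14.333] sd [0.006 0.299 0.442 0.511] t 26.65
```

Emit:
apply_moves --steps '[[[-1.5, 0.3, 2.6], [0, 0, 0], 0], [[-1.5, 0.4, 2.6], [0, 0, 0], 0], [[-2, 0, 3.5], [0, 0, 0], 0], [[0, 0, 0], [0, 0, 0], 0], [[0, 0, 0], [0, 0, 0], 0]]'

```text
clock: 27.15
tcp_pos: [584.4, 170.5, 86.1]
tool_rot: [0.059, 0.941, 0.22, 0.252]
wrist_force: [0.2, 0.2, 0.1]
finger_gap: 0.6
```

Run:
```python
from h import *
avg(16)
```

```text
avg u,y,n,Fu,Fy,Fn [-0.268 -0.69   5.654  0.004  0.187  0.112] sd [0.085 0.611 0.48  0.428] t 27.95
```

Emit:
apply_moves --steps '[[[-10, 0, 17.3], [0, 0, 0], 0], [[-20, 0, 34.6], [0, 0, 0], 0], [[-20, 0, 34.6], [0, 0, 0], 0], [[0, 0, 0], [0, 0, 0], 0], [[0, 0, 0], [0, 0, 0], 0]]'

```text
clock: 28.45
tcp_pos: [534.6, 170.7, 173.5]
tool_rot: [0.059, 0.94, 0.22, 0.253]
wrist_force: [0.6, 0.4, -0.8]
finger_gap: 0.8
```

Run:
```python
from h import *
import cv2
rep();a=cv2.imread("pics/side0.png");b=capture("side")[:,:,::-1];c=capture("wrist")[:,:,::-1]
f=lambda i:cv2.resize(i,(400,300),interpolation=cv2.INTER_CUBIC)
cv2.imwrite("pics/v7.png",np.vstack([np.hstack([f(a[180:300,260:420]),f(b[180:300,260:420])]),np.hstack([f(c),f(c)*0])]))
```

```text
t 28.45 u 0.30 y -0.53 n 106.13 | Fu 0.13 Fy 0.35 Fn -1.02 gap 0.8 [ 0.299  0.255  2.027 -0.406  0.382  1.752] [534.599 170.665 173.463]
```

View pics/v7.png

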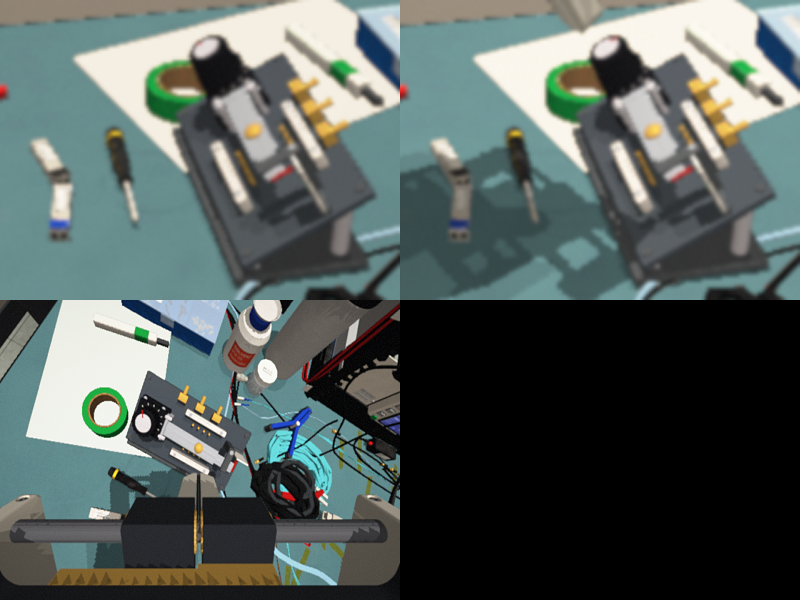

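The before and after side views match: the leaf is back up, and the modules, driver and tape are where they were. The tool is about 100 mm clear. Handing in.

```bash
python3 -c "
from plant import *
print(sign_off())"
```

```text
the job is handed in; nothing more can be done
None
```

The knob is set and the job is handed in: the leaf now takes about 14.2 N to reach the green band. I could not read the red pointer on the scale in any picture. That the pointer was in the band rests on button travel from first contact: 5.85 mm, where the band runs from about 5.1 to 6.9 mm.

- **Start:** a test press took about 8.2 N at mid-band.
- **Adjustment:** I turned the knob 1.25 rad clockwise, which gave about 13.4 N. A further 0.16 rad made 1.41 rad in all, at about 4.1 N per rad.
- **Final check press:** I held it about 1.5 s, longer than the half second asked. Partway through I moved the tool about 0.2 mm to cut a sideways pull along the slope from 1.6 N to 0.7 N. Force square to the slope averaged 14.2 N after subtracting the 0.1 N zero reading, with about 0.15 N uncertainty. No reading passed 20 N.
- **Afterwards:** the leaf came back up. The before and after side views show the modules, screwdriver and tape unmoved, and the tool finished about 100 mm clear. The robot's clock read about 28.5 s of the 72 s allowed.

The checks disagreed slightly: the second measurement plus the last turn predicted 14.0 N, while the final press gave 14.2 N, about 14.3 N scaled to exactly mid-band. I left it there because the gap was close to the measuring noise.

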